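# Free the drain cover from the crate and cap the floor trap

## Robot

A 6-joint arm with a two-finger parallel gripper is mounted at the origin on the work surface. World frame = base frame: x ahead of the robot, y to its left, z up, the work surface at z = 0. Lengths are in mm, angles in rad, forces in N, time in s.
With the tool pointing down it reaches from about 400 to 825 mm from the base axis. Payload 7 kg.
Tool frame: the origin (TCP) lies midway between the tips of the shut fingers; the grasp point (between the pads) lies 19 mm behind it (ctrl.pinch_z is the distance from the TCP to the grasp point, in mm); y points along the fingers, x is the direction in which the jaws open and shut, and the axes are right-handed (so a half turn about y gives the same grasp; the last joint's range is limited). The gripper opens to 85 mm and grips with 20 to 120 N. Pads are 22 mm wide; open, the fingers measure 114 mm over their backs; the gripper's body (76 mm by 85 mm) begins 54 mm behind the grasp point. The pads swing forward as they close: fully open they stand 13 mm farther back than shut.
Start: joints at [-0.959, 0.359, 0.012, 0, -1.224, -0.288], TCP at [214.739, -639.908, 231.302] pointing down, gripper open.
Joint ranges: [-3.07, 3.07], [-1.43, 2.12], [-1.02, 1.25], [-3.03, 1.67], [-3.05, -0], [-3.03, 3.03]. Speed limits (rad/s): [2.39, 2.39, 3.01, 3.14, 3.14, 3.14].

## Interface

Orientations are given as a rotation vector (axis times angle).
In Python, from workcell import ctrl gives the robot as it stands. The module is installed in compiled form; this text tells all that it offers.
- The arm moves only by the tool jog_arm, never from a script. Its arguments are lists of equal length, an entry for each row: "grip": the finger opening in m, from 0 to 0.0854; "dp": the shift along the tool's x, y, z in m, a list of three; "rotation": the turn, a rotation vector about the tool's x, y, z in rad, a list of three. In form: {"grip": [grip, ...], "dp": [[dx, dy, dz], ...], "rotation": [[ax, ay, az], ...]}. A call has 1 to 12 rows; each row is the pose to reach, as a shift and turn from the pose commanded when the call began, along the tool's axes at that moment; what a row does not reach only later rows make up. A row lasts 1/8 s, in which the tool goes at most 62.5 mm and 10.7 degrees, less where a joint would pass 70% of its speed; a pose out of reach is approached as far as the arm can. A call with a gripper value outside its range is refused whole. The fingers move at their own pace and stop on an object; the grip force is fixed at half the most. Time passes only in rows, so rows that repeat a pose let the fingers close. It gives the time, the measured TCP pose, the force and the opening at its end, in the units of the state.
- ctrl.observe(): the state, without advancing time (a new reading comes with each control period).
- ctrl.camera(name): name is "side" or "top"; returns a dict with "pixels" (420x560x3 uint8, blue, green, red), "fx", "fy", "cx", "cy" (pixels), "R" (3x3) and "t" (3): a world point X has camera coordinates R X + t. Camera axes: x right, y down, z forward; pixel columns grow to the right and rows downward; lengths in mm; the calibration is good to about 2 mm. A picture is of the moment at which its call begins. There is no depth.
- ctrl.hand_in(): hands the job in, once; it reports no verdict.
Trained networks look in a picture, given as the dict that the camera call returned (one of the last four; its "shot" number tells which), for a name from the list of things; names that differ only in an ending like _2 or _b are one class to them, and where a whole thing is asked for, a point or a joint stands for the part that bears it (a point fixed in the world has none). Each returns a list of dicts, best first, with "score" (0 to 1); they miss things now and then, are a little off and sometimes report something else, mostly with a low value. They report only what shows in the picture. A call takes as long as a camera call. They do not tell look-alikes from the thing itself.
- ctrl.cut_out(picture, thing): "pixels" (420x560 bool, what is visible of it).
- ctrl.tip_of(picture, thing): "position" ([x, y, z] in mm, in world coordinates, good to about 4 mm: a listed point, or the origin of a listed thing).
The state is a dict: "time_s": time; "joint_pos": joint angles; "qd": joint speeds; "joint_efforts": joint torques, N m; "ee_pos": TCP position; "tcp_rot": TCP orientation; "force": force on the tool from outside, world axes, zero at the start; "wrist_torque": the same for the moment, N m; "gripper_width": opening from 0.0 (shut) to 1.0 (fully open).
Only numpy, scipy, OpenCV 4.12 (cv2) and the standard library are available. Lean on these libraries where they do the work, as an engineer would, in place of code of your own. Each camera call takes 0.05 s, during which the arm holds its last target.

## Task

Lift the soap rack and the mop clamp head out of the top crate and stand both on the grey side tray, out of the way; then take the red drain cover they were standing over, lay it centred and flat on the floor trap so that it covers the whole grating, and only then put the rack and the clamp head back in the crate, upright, each exactly where it stood and turned as it was. Set things down rather than dropping them and leave the bottle brush lying where it is in the crate.

Things in the scene. Friction and masses are not known exactly. Their poses are not given: they have to be found in the camera images.
- rack_c (a point): Centre of the steel soap rack, 43 mm above its feet, 43 below its top; z up, x along its long side. Wire bench 102 mm (x) by 64 mm (y), deck top 28 mm above the feet, legs only at the x ends, open 22 mm high beneath. An upright steel tab on its middle, up to the top: 10 mm thick along x, 44 mm wide along y. Grip the tab (fingers closing along x) 15 to 30 mm above this centre. 0.25 kg.
- clamp_c (a point): Centre of the aluminium mop clamp head, 43 mm above its feet, 43 below its top; z up, x along its long side. Solid plate 102 mm (x) by 64 mm (y), 27 mm above the feet (ribs to 35), cheeks only at the x ends, open 22 mm high beneath. A round pole socket, 30 mm diameter, stands on its middle, up to the top. Grip the socket from any side, 15 to 30 mm above this centre. 0.25 kg.
- cover_c (a point): Centre of the red silicone drain cover, 18 mm above its underside, 18 below its top. Disc of 110 mm diameter, 6 mm thick, with a round knob on its middle, 28 mm diameter, up to the top. Its edges reach some 15 mm under the rack on one side and the clamp head on the other (which is left varies), so it cannot be lifted until both are gone. Grip the knob 8 mm above this centre. 0.12 kg.
- crate: Two stacked slotted white plastic crates, fixed; origin on the ground under the middle, x from robot side to far side. Outer 240 mm (x) by 290 mm (y), walls 5 mm; top crate's floor 75 mm, its rim 125 mm above ground; lid flipped over, leaning down behind. Rack, clamp head, cover and brush stand on the top crate's floor; rack and clamp head have x along the crate's x within 0.06 rad.
- tray: Side area: flat grey ribbed plastic tray on the ground, fixed, 300 mm (x) by 160 mm (y), 6 mm thick, no rim; origin under its centre. Rack and clamp head fit on it one behind the other along its x, e.g. 68 mm either side of its centre, long sides along its x. It lies left or right of the crate, the floor trap on the other side.
- trap: Square steel floor-trap plate with a round slotted grating (80 mm diameter) in its middle, fixed, 140 mm square and 6 mm thick; origin under its centre. The drain cover lies on top of it.
- brush_c (a point): Bamboo bottle brush lying across the robot side of the top crate along the crate's y, 197 mm long, 34 mm thick; point half-way along and 17 mm up. Leave it.
Things that resemble listed ones, but are neither listed nor needed, are in the scene too. What is shaped like the part that bears clamp_c but yellow is not meant.

How it is judged:
By the outcome, as a careful person would: the job done as asked, in the order asked, and still so for the second after the job is handed in, with the robot touching nothing.
It also fails if it takes over 126 s, if anything falls off the work surface, if the arm or the gripper's body presses on something with over 40 N, if the wrist force passes 120 N, or if a joint passes its speed limit or range.

## Working session

There is one attempt and no reset: what is moved stays moved. The work goes in short steps, Python scripts to look and compute and a tool call to move; the robot and the scene stay as the last step left them, time stands still between calls to the robot, and variables do not carry over. Pictures are saved under pics/ and viewed, and the job is handed in when it is done.

Besides the shell and the picture viewer there is one more tool, called after "Emit:" as name(argument=value, ...) on one line, values as JSON. jog_arm: Moves the arm, as the interface text tells. Its arguments: {"type":"object","properties":{"grip":{"type":"array","items":{"type":"number"}},"dp":{"type":"array","items":{"type":"array","items":{"type":"number"}}},"rotation":{"type":"array","items":{"type":"array","items":{"type":"number"}}}},"required":["grip","dp","rotation"]}

```bash
mkdir -p pics; cat > h.py <<'E'
import numpy as np, cv2
from workcell import ctrl
from scipy.spatial.transform import Rotation as Ro
def proj(c,X):
    p=c["R"]@np.asarray(X,float)+np.asarray(c["t"]).ravel(); return np.array([c["fx"]*p[0]/p[2]+c["cx"],c["fy"]*p[1]/p[2]+c["cy"]])
def back(c,u,v,z):
    d=np.array([(u-c["cx"])/c["fx"],(v-c["cy"])/c["fy"],1.]);R=np.asarray(c["R"]);t=np.asarray(c["t"]).ravel()
    o=-R.T@t; d=R.T@d; return o+d*(z-o[2])/d[2]
E
python3 - <<'E'
from h import *
s=ctrl.observe(); print(s)
for n in("top","side"):
    c=ctrl.camera(n); cv2.imwrite(f"pics/{n}0.png",c["pixels"])
    for th in("rack_c","clamp_c","cover_c","crate","tray","trap","brush_c"):
        for r in ctrl.tip_of(c,th): print(n,th,np.round(r["position"],1),round(r["score"],2),np.round(proj(c,r["position"])))
E
```

```text
{'time_s': 0.0, 'joint_pos': array([-9.58885852e-01,  3.59387003e-01,  1.10563867e-02, -3.34039075e-04,
       -1.22409898e+00, -2.88124449e-01]), 'qd': array([ 5.01695843e-04, -1.34510574e-04,  9.06418917e-05,  5.07583266e-04,
        1.15213273e-03, -2.56298275e-04]), 'joint_efforts': array([-5.17109293e-04, -5.83321667e+01,  2.93436313e+01,  6.93678305e+00,
       -5.72691832e-03,  1.26868883e-05]), 'ee_pos': array([ 214.5885059 , -639.47406711,  230.36543263]), 'tcp_rot': array([-1.03679559, -1.44391434,  1.44243148]), 'force': array([ 0.33684539, -0.14945159,  0.50698912]), 'wrist_torque': array([0.01106272, 0.00336918, 0.02118805]), 'gripper_width': 1.00071746517791}
top rack_c [615.6  88.2 119.6] 0.68 [250. 183.]
top rack_c [607.  -58.3 123.5] 0.2 [306. 187.]
top clamp_c [ 270.2 -337.4   44.7] 0.8 [407. 314.]
top clamp_c [608.1 -61.3 119.3] 0.77 [307. 186.]
top clamp_c [ 805.9 -260.2   43.9] 0.64 [377. 120.]
top cover_c [608.9  15.1  92.6] 0.93 [278. 187.]
top cover_c [606.2 -58.1 120. ] 0.17 [306. 187.]
top tray [ 536.6 -341.7   -0.9] 0.57 [403. 217.]
top trap [490.2 339.5   4.4] 0.57 [165. 231.]
top trap [614.2  90.4 121.1] 0.52 [249. 183.]
top brush_c [506.   28.6  91.4] 0.9 [273. 226.]
side rack_c [617.1  86.4 119.4] 0.97 [247. 228.]
side clamp_c [ 798.1 -261.2   42.5] 0.94 [206. 168.]
side clamp_c [601.1 -61.2 114.7] 0.67 [259. 192.]
side clamp_c [ 272.3 -340.1   41.6] 0.66 [368. 158.]
side cover_c [612.4  15.7  94. ] 0.61 [252. 216.]
side crate [589.6  11.8  -0.9] 0.64 [262. 240.]
side tray [ 534.3 -346.5    2.7] 0.74 [289. 164.]
side brush_c [501.4  28.6  91. ] 0.81 [293. 222.]
```

```bash
python3 - <<'E'
from h import *
print(np.round(Ro.from_rotvec(ctrl.observe()["tcp_rot"]).as_matrix(),3), ctrl.pinch_z)
for n in("top","side"):
    c=ctrl.camera(n); print(n,c["fx"],np.round(-c["R"].T@c["t"]))
E
```

```text
[[-0.318  0.    -0.948]
 [ 0.948 -0.    -0.318]
 [-0.    -1.    -0.   ]] 18.700000000000003
top 404.8711381897981 [ 480.   -4. 1163.]
side 462.7890775028606 [462. 920. 945.]
```

View pics/top0.png

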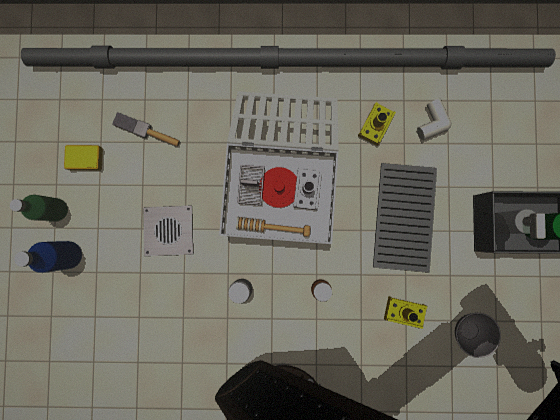

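View pics/side0.png

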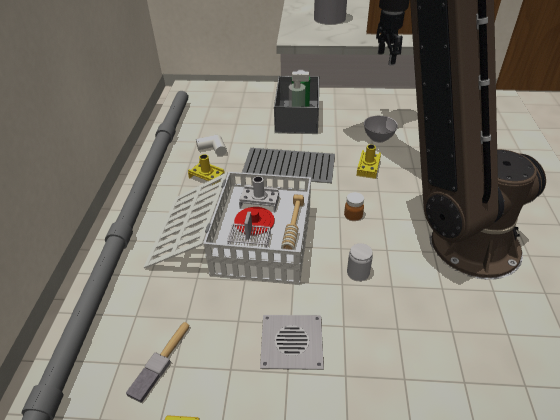

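```bash
python3 - <<'E'
from h import *
import pickle
P={}
for n,b in(("top",(150,370,215,345)),("side",(165,280,195,320))):
    c=ctrl.camera(n); P[n]=c
    a=c["pixels"][b[0]-20 if n=="top" else b[0]:b[1],b[2]:b[3]] if 0 else (c["pixels"][135:255,215:350] if n=="top" else c["pixels"][165:285,195:325])
    cv2.imwrite(f"pics/{n}1.png",cv2.resize(a,None,fx=4.6,fy=4.6,interpolation=cv2.INTER_CUBIC))
    M={}
    for th in("rack_c","clamp_c","cover_c","crate","tray","trap","brush_c"):
        r=ctrl.cut_out(c,th); M[th]=r
        for q in r:
            m=q["pixels"]; 
            if m.any():
                ys,xs=np.nonzero(m); print(n,th,round(q["score"],2),m.sum(),xs.min(),xs.max(),ys.min(),ys.max())
    c["masks"]=M
pickle.dump({k:{a:b for a,b in v.items()} for k,v in P.items()},open("before.pkl","wb"))
E
```

```text
top rack_c 0.65 639 238 263 165 205
top clamp_c 0.96 956 384 427 298 327
top clamp_c 0.89 970 293 321 168 208
top clamp_c 0.65 829 359 394 104 144
top cover_c 0.63 1184 260 296 167 207
top crate 0.73 11338 219 338 91 243
top tray 0.94 5849 373 436 163 271
top trap 0.87 2340 144 192 206 255
top trap 0.55 1105 263 296 168 207
top brush_c 0.77 612 236 310 217 236
side rack_c 0.77 444 228 270 213 245
side clamp_c 0.87 566 357 379 145 178
side clamp_c 0.78 789 239 278 176 206
side clamp_c 0.7 537 188 223 154 180
side tray 0.8 2286 243 333 148 182
side trap 0.85 3286 261 322 315 369
side brush_c 0.82 476 282 302 195 249
```

View pics/top1.png

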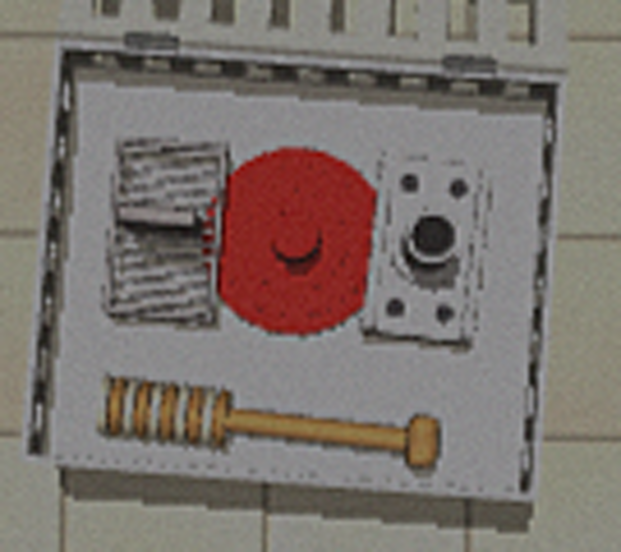

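View pics/side1.png

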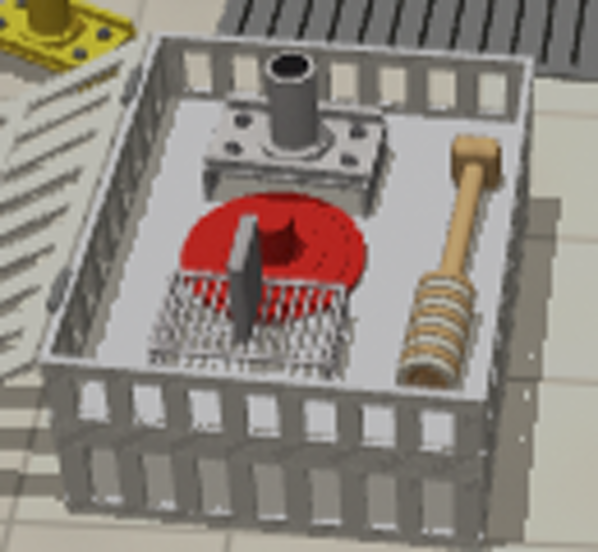

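```bash
cat > m.py <<'E'
from h import *
import pickle
from scipy.optimize import least_squares
P=pickle.load(open("before.pkl","rb"))
def up(n,x,y):
    o=(215,135) if n=="top" else (195,165)
    return np.array([(x+.5)/4.6-.5+o[0],(y+.5)/4.6-.5+o[1]])
def tf(p,l):
    c,s=np.cos(p[2]),np.sin(p[2]); l=np.array(l,float)
    return np.array([p[0]+c*l[0]-s*l[1],p[1]+s*l[0]+c*l[1],75+l[2]])
E
python3 - <<'E'
from m import *
for nm,u,v,z in(("sock",434,236,161),("c1",385,150,102),("c2",488,162,102),("c3",468,345,102),("c4",365,335,102),
 ("tabL",118,215,161),("tabR",207,222,161),("r1",120,140,103),("r2",225,148,103),("r3",217,325,103),("r4",105,318,103),("knob",297,245,111),
 ("discL",212,241,81),("discT",297,147,81),("discB",297,334,81),("crTL",62,45,125),("crTR",563,75,125),("crBL",27,455,125),("crBR",533,497,125)):
    w=up("top",u,v); print(nm,np.round(w,1),np.round(back(P["top"],*w,z),1))
w=up("side",291,66);print("sock side",np.round(back(P["side"],*w,161),1))
E
```

```text
sock [309.  185.9] [603.9 -62.8 161. ]
c1 [298.3 167.2] [660.7 -37.9 102. ]
c2 [320.7 169.8] [654.1 -97.  102. ]
c3 [316.3 209.6] [548.9 -85.9 102. ]
c4 [294.  207.4] [554.2 -27.1 102. ]
tabL [240.3 181.3] [614.2 108.3 161. ]
tabR [259.6 182.9] [610.7  60.  161. ]
r1 [240.7 165. ] [665.4 114.3 103. ]
r2 [263.5 166.8] [661.1  53.9 103. ]
r3 [261.8 205.3] [559.2  57.4 103. ]
r4 [237.4 203.7] [562.7 121.5 103. ]
knob [279.2 187.9] [604.5  12.  111. ]
discL [260.7 187. ] [610.   62.1  81. ]
discT [279.2 166.6] [665.7  12.9  81. ]
discB [279.2 207.2] [555.9  12.   81. ]
crTL [228.1 144.4] [715.4 145.4 125. ]
crTR [337.  150.9] [ 699.8 -136.9  125. ]
crBL [220.5 233.5] [484.1 161.3 125. ]
crBR [330.5 242.7] [ 463.2 -120.4  125. ]
sock side [602.  -62.2 161. ]
```

```bash
cat > ov.py <<'E'
from m import *
import sys
def circ(r,z,n=40): return [[(r*np.cos(a),r*np.sin(a),z) for a in np.linspace(0,2*np.pi,n)]]
def rect(a,b,z): return [[(a,b,z),(a,-b,z),(-a,-b,z),(-a,b,z),(a,b,z)]]
mod={"rack":rect(51,32,28)+rect(51,32,0)+rect(5,22,86),"clamp":rect(51,32,27)+rect(51,32,0)+circ(15,86),"cover":circ(55,6)+circ(14,36)}
def draw(c,poses,box,f,out,z0=0):
    x0,x1,y0,y1=box; im=cv2.resize(c["pixels"][y0:y1,x0:x1],None,fx=f,fy=f,interpolation=cv2.INTER_CUBIC)
    for k,p,col in poses:
        for pl in mod[k]:
            q=[proj(c,tf(p,l)+[0,0,(p[3] if len(p)>3 else 75)-75]) for l in pl]
            q=np.array([[(u-x0+.5)*f-.5,(v-y0+.5)*f-.5] for u,v in q]); cv2.polylines(im,[np.int32(np.round(q*16))],False,col,1,cv2.LINE_AA,4)
    cv2.imwrite(out,im)
E
python3 - <<'E'
from ov import *
ps=[("rack",(612.5,86,-.062),(0,255,0)),("clamp",(603,-62.5,-.10),(255,0,0)),("cover",(608,12.5,0),(255,255,0))]
draw(P["top"],ps,(230,335,155,220),7,"pics/o1.png")
draw(P["side"],ps,(215,295,165,255),6.5,"pics/o2.png")
E
```

```text
(no output)
```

View pics/o1.png

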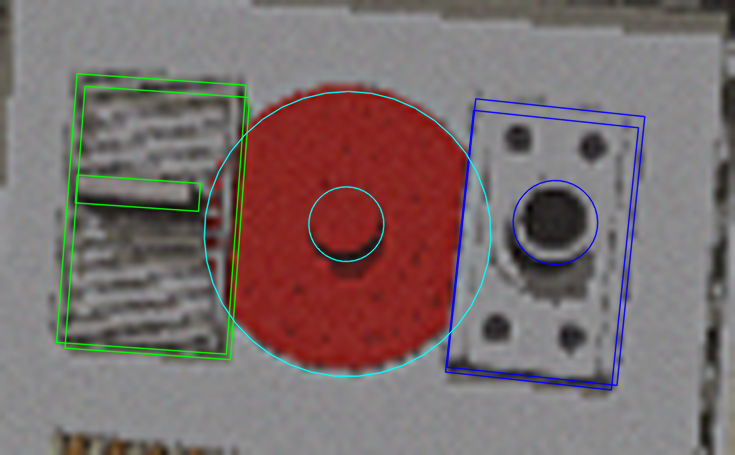

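View pics/o2.png

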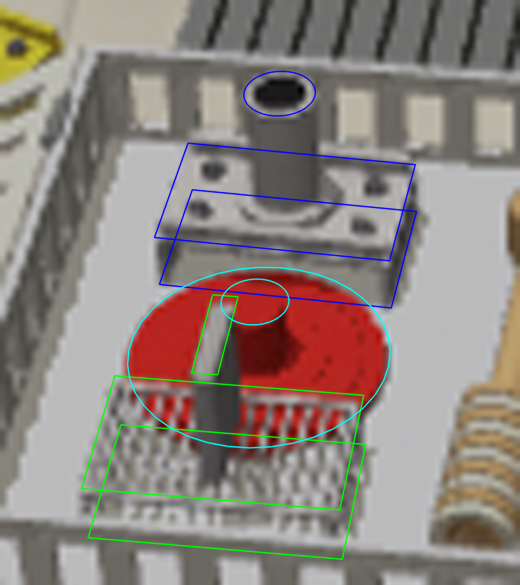

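```bash
python3 - <<'E'
from ov import *
mod["tray"]=rect(150,80,6); mod["trap"]=rect(70,70,6)+circ(40,6)
c=P["top"]
for th,L in(("tray",0),("trap",0)):
    for n in("top","side"):
        c=P[n]; m=c["masks"][th][0]["pixels"].astype(np.uint8)
        cn=max(cv2.findContours(m,0,1)[0],key=cv2.contourArea).reshape(-1,2)
        w=np.array([back(c,u,v,6)[:2] for u,v in cn],np.float32); print(n,th,cv2.minAreaRect(w))
E
```

```text
top tray ((536.0506591796875, -344.63623046875), (160.14906311035156, 298.92608642578125), 85.14225006103516)
side tray ((533.8344116210938, -342.186279296875), (163.03123474121094, 300.9901123046875), 84.50879669189453)
top trap ((491.9881286621094, 331.01300048828125), (139.53717041015625, 138.31007385253906), 1.5954798460006714)
side trap ((491.13861083984375, 335.9953308105469), (140.86158752441406, 141.16957092285156), 3.2086708545684814)
```

```bash
python3 - <<'E'
from ov import *
mod["tray"]=rect(150,80,6); mod["trap"]=rect(70,70,6)+circ(40,6)
ps=[("tray",(535,-343.4,-.088,0),(0,255,0)),("trap",(491.5,333.5,.04,0),(255,0,0))]
draw(P["top"],ps,(135,200,200,262),8,"pics/p1.png")
draw(P["side"],ps,(250,335,305,380),7,"pics/p2.png")
draw(P["top"],ps,(365,445,155,280),4.5,"pics/p3.png")
a=[cv2.imread(f"pics/p{i}.png") for i in(1,2,3)]
h=max(x.shape[0] for x in a); b=np.hstack([cv2.copyMakeBorder(x,0,h-x.shape[0],0,0,0) for x in a]); print(b.shape)
cv2.imwrite("pics/p.png",cv2.resize(b,None,fx=.56,fy=.56))
E
```

```text
(562, 1475, 3)
```

View pics/p1.png

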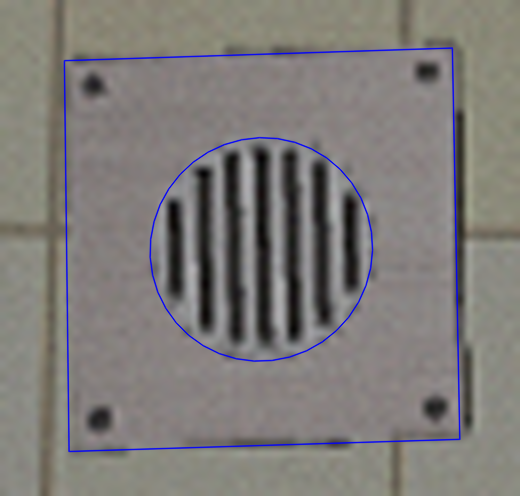

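View pics/p2.png

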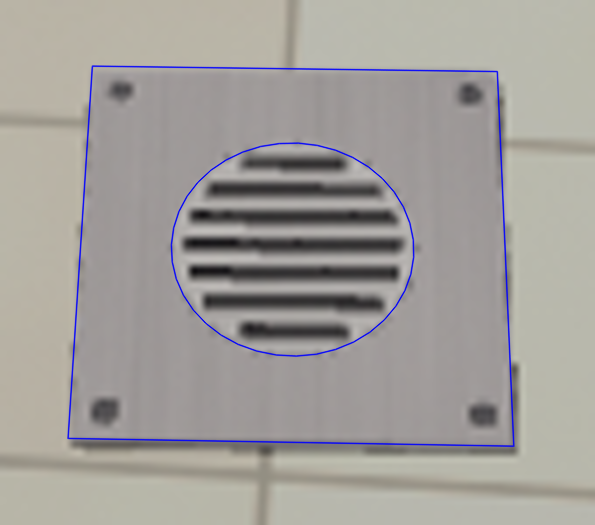

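View pics/p3.png

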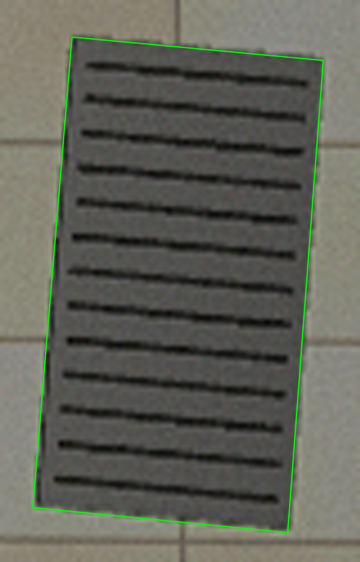

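```bash
cat > mv.py <<'E'
import sys,json,os
from h import *
# usage: mv.py x y z yaw : delta from last commanded; --commit stores
f="cmd.json"
def yaw(R): return np.arctan2(R[1,0],R[0,0])
if not os.path.exists(f):
    json.dump([214.739,-639.908,231.302,float(yaw(Ro.from_rotvec(ctrl.observe()["tcp_rot"]).as_matrix()))],open(f,"w"))
c=json.load(open(f))
for a in sys.argv[1:]:
    t=[float(v) for v in a.split(",")]
    d=np.array(t[:3])-c[:3]; y=c[3]
    tx=np.array([np.cos(y),np.sin(y),0]);ty=np.array([0,0,-1.]);tz=np.cross(tx,ty)
    dy=t[3]-y
    print("dp",[round(float(d@e)/1000,4) for e in(tx,ty,tz)],"rot",[0,round(-dy,4),0],"dist",np.round(np.linalg.norm(d)),"rows",int(np.ceil(max(np.linalg.norm(d)/62.5,abs(dy)/.1867))))
json.dump(t,open(f,"w"))
s=ctrl.observe();print("t",round(s["time_s"],2),np.round(s["ee_pos"],1),round(float(yaw(Ro.from_rotvec(s["tcp_rot"]).as_matrix())),4),np.round(s["force"],1),s["gripper_width"])
E
python3 mv.py 603,-62.5,231.3,3.0416
```

```text
dp [0.4239, 0.0, -0.5518] rot [0, -1.147, 0] dist 696.0 rows 12
t 1.7 [ 214.8 -639.9  231.3] 1.8946 [ 0.3 -0.  -0.1] 1.0035367448964618
```

Emit:
jog_arm(grip=[0.085,0.085,0.085,0.085,0.085,0.085,0.085,0.085,0.085,0.085,0.085,0.085], dp=[[0.4239,0,-0.5518],[0.4239,0,-0.5518],[0.4239,0,-0.5518],[0.4239,0,-0.5518],[0.4239,0,-0.5518],[0.4239,0,-0.5518],[0.4239,0,-0.5518],[0.4239,0,-0.5518],[0.4239,0,-0.5518],[0.4239,0,-0.5518],[0.4239,0,-0.5518],[0.4239,0,-0.5518]], rotation=[[0,-1.147,0],[0,-1.147,0],[0,-1.147,0],[0,-1.147,0],[0,-1.147,0],[0,-1.147,0],[0,-1.147,0],[0,-1.147,0],[0,-1.147,0],[0,-1.147,0],[0,-1.147,0],[0,-1.147,0]])

```text
time_s: 3.2
ee_pos: [604.7, -59.3, 230.7]
tcp_rot: [-0.105, -2.172, 2.172]
force: [-1.1, -1.0, 0.2]
gripper_width: 0.996
```

Emit:
jog_arm(grip=[0.085,0.085], dp=[[0,0,0],[0,0,0]], rotation=[[0,0,0],[0,0,0]])

```text
time_s: 3.45
ee_pos: [602.4, -63.4, 231.5]
tcp_rot: [-0.109, -2.17, 2.17]
force: [0.6, 0.1, 0.0]
gripper_width: 0.993
```

```bash
python3 mv.py 603,-62.5,122,3.0416
```

```text
dp [0.0, 0.1093, 0.0] rot [0, -0.0, 0] dist 109.0 rows 2
t 3.45 [602.4 -63.4 231.5] 3.0407 [0.6 0.1 0. ] 0.9930973302828658
```

Emit:
jog_arm(grip=[0.085,0.085,0.085,0.085,0.085,0.085], dp=[[0,0.03,0],[0,0.06,0],[0,0.09,0],[0,0.1093,0],[0,0.1093,0],[0,0.1093,0]], rotation=[[0,0,0],[0,0,0],[0,0,0],[0,0,0],[0,0,0],[0,0,0]])

```text
time_s: 4.2
ee_pos: [603.3, -63.2, 123.2]
tcp_rot: [-0.111, -2.17, 2.17]
force: [-0.2, -0.1, -0.1]
gripper_width: 0.998
```

```bash
python3 - <<'E'
from h import *
s=ctrl.observe();print(s["ee_pos"],s["force"])
a=ctrl.camera("top")["pixels"][150:225,260:350];b=ctrl.camera("side")["pixels"][130:240,210:310]
cv2.imwrite("pics/g1.png",np.hstack([cv2.resize(a,(528,440),interpolation=2),]));cv2.imwrite("pics/g2.png",cv2.resize(b,None,fx=5,fy=5,interpolation=2))
E
```

```text
[603.33885642 -63.21910416 123.18456701] [-0.18254186 -0.12168593 -0.07125422]
```

View pics/g2.png

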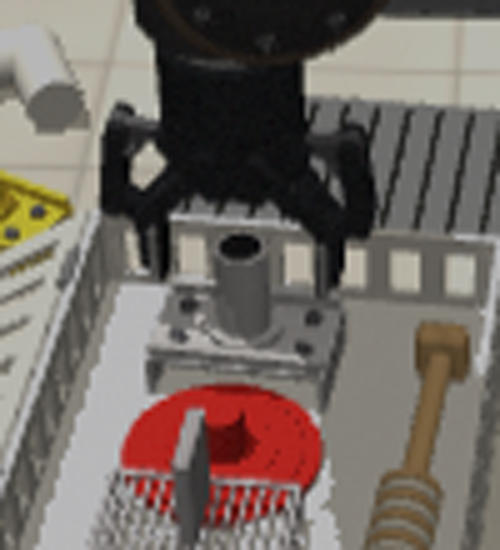

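Emit:
jog_arm(grip=[0,0,0,0,0,0,0,0], dp=[[0,0,0],[0,0,0],[0,0,0],[0,0,0],[0,0,0],[0,0,0],[0,0,0],[0,0,0]], rotation=[[0,0,0],[0,0,0],[0,0,0],[0,0,0],[0,0,0],[0,0,0],[0,0,0],[0,0,0]])

```text
time_s: 5.3
ee_pos: [603.2, -62.4, 122.4]
tcp_rot: [-0.109, -2.171, 2.17]
force: [-0.9, 0.1, 6.2]
gripper_width: 0.337
```

```bash
python3 mv.py 603,-62.5,222,3.0416
```

```text
dp [0.0, -0.1, 0.0] rot [0, -0.0, 0] dist 100.0 rows 2
t 5.3 [603.2 -62.4 122.4] 3.0418 [-0.9  0.1  6.2] 0.336979097656866
```

Emit:
jog_arm(grip=[0,0,0,0,0,0], dp=[[0,-0.01,0],[0,-0.03,0],[0,-0.06,0],[0,-0.09,0],[0,-0.1,0],[0,-0.1,0]], rotation=[[0,0,0],[0,0,0],[0,0,0],[0,0,0],[0,0,0],[0,0,0]])

```text
time_s: 6.05
ee_pos: [602.8, -62.4, 221.9]
tcp_rot: [-0.109, -2.171, 2.17]
force: [-0.3, 0.1, -2.4]
gripper_width: 0.337
```

```bash
python3 mv.py 602.7,-349.4,222,3.0536
```

```text
dp [-0.0283, 0.0, 0.2855] rot [0, -0.012, 0] dist 287.0 rows 5
t 6.05 [602.8 -62.4 221.9] 3.0414 [-0.3  0.1 -2.4] 0.33715548683938695
```

Emit:
jog_arm(grip=[0,0,0,0,0,0,0,0,0,0], dp=[[-0.002,0,0.02],[-0.0057,0,0.057],[-0.0099,0,0.1],[-0.0147,0,0.148],[-0.0194,0,0.196],[-0.0238,0,0.24],[-0.0268,0,0.27],[-0.0283,0,0.2855],[-0.0283,0,0.2855],[-0.0283,0,0.2855]], rotation=[[0,0,0],[0,0,0],[0,0,0],[0,0,0],[0,0,0],[0,0,0],[0,-0.012,0],[0,-0.012,0],[0,-0.012,0],[0,-0.012,0]])

```text
time_s: 7.3
ee_pos: [602.5, -348.8, 221.4]
tcp_rot: [-0.095, -2.177, 2.176]
force: [0.0, -0.1, -2.0]
gripper_width: 0.341
```

```bash
python3 mv.py 602.7,-349.4,54,3.0536
```

```text
dp [0.0, 0.168, 0.0] rot [0, -0.0, 0] dist 168.0 rows 3
t 7.3 [ 602.5 -348.8  221.4] 3.0537 [ 0.  -0.1 -2. ] 0.34060384171776426
```

Emit:
jog_arm(grip=[0,0,0,0,0,0,0,0], dp=[[0,0.03,0],[0,0.07,0],[0,0.11,0],[0,0.14,0],[0,0.158,0],[0,0.165,0],[0,0.168,0],[0,0.168,0]], rotation=[[0,0,0],[0,0,0],[0,0,0],[0,0,0],[0,0,0],[0,0,0],[0,0,0],[0,0,0]])

```text
time_s: 8.3
ee_pos: [603.3, -349.5, 55.0]
tcp_rot: [-0.097, -2.177, 2.178]
force: [-0.9, -0.2, -2.5]
gripper_width: 0.336
```

Emit:
jog_arm(grip=[0,0,0], dp=[[0,0.001,0],[0,0.0018,0],[0,0.0018,0]], rotation=[[0,0,0],[0,0,0],[0,0,0]])

```text
time_s: 8.68
ee_pos: [603.1, -349.6, 53.4]
tcp_rot: [-0.097, -2.176, 2.178]
force: [-0.7, 1.3, 6.5]
gripper_width: 0.335
```

Emit:
jog_arm(grip=[0.03,0.05,0.085,0.085,0.085,0.085,0.085,0.085,0.085,0.085], dp=[[0,0,0],[0,0,0],[0,0,0],[0,0,0],[0,0,0],[0,-0.02,0],[0,-0.06,0],[0,-0.11,0],[0,-0.17,0],[0,-0.1788,0]], rotation=[[0,0,0],[0,0,0],[0,0,0],[0,0,0],[0,0,0],[0,0,0],[0,0,0],[0,0,0],[0,0,0],[0,0,0]])

```text
time_s: 9.93
ee_pos: [604.7, -350.5, 237.0]
tcp_rot: [-0.105, -2.177, 2.184]
force: [0.1, -0.2, -0.8]
gripper_width: 0.997
```

```bash
python3 -c "
import json;json.dump([602.7,-349.4,231,3.0536],open('cmd.json','w'))"; python3 mv.py 612.5,86,231,3.0796
python3 - <<'E'
from ov import *
c=ctrl.camera("top");draw(c,[("clamp",(602.7,-349.4,-.088,6),(255,0,0))],(365,445,155,280),4.5,"pics/q1.png")
c=ctrl.camera("side");draw(c,[("clamp",(602.7,-349.4,-.088,6),(255,0,0))],(190,350,110,250),4.5,"pics/q2.png")
E
```

```text
dp [0.0285, 0.0, -0.4346] rot [0, -0.026, 0] dist 436.0 rows 7
t 9.93 [ 604.7 -350.5  237. ] 3.054 [ 0.1 -0.2 -0.8] 0.9968758772392673
```

View pics/q2.png

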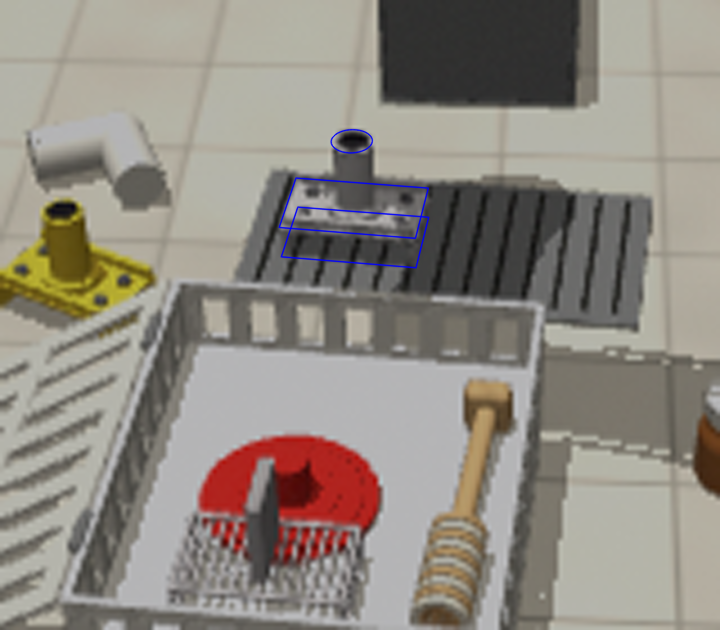

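```bash
python3 - <<'E'
from h import *
c=ctrl.camera("side")
cv2.imwrite("pics/q3.png",c["pixels"])
cv2.imwrite("pics/q4.png",cv2.resize(c["pixels"][125:200,230:310],None,fx=8,fy=8,interpolation=2))
E
```

```text
(no output)
```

View pics/q3.png

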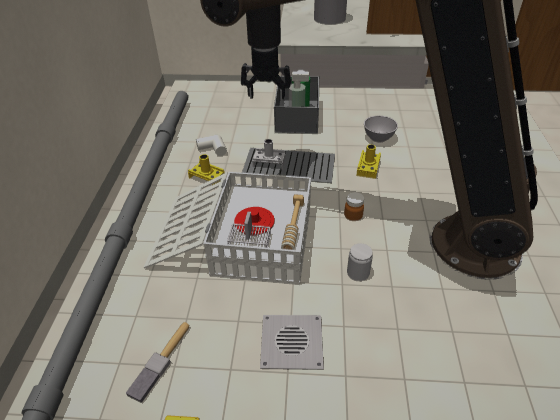

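View pics/q4.png

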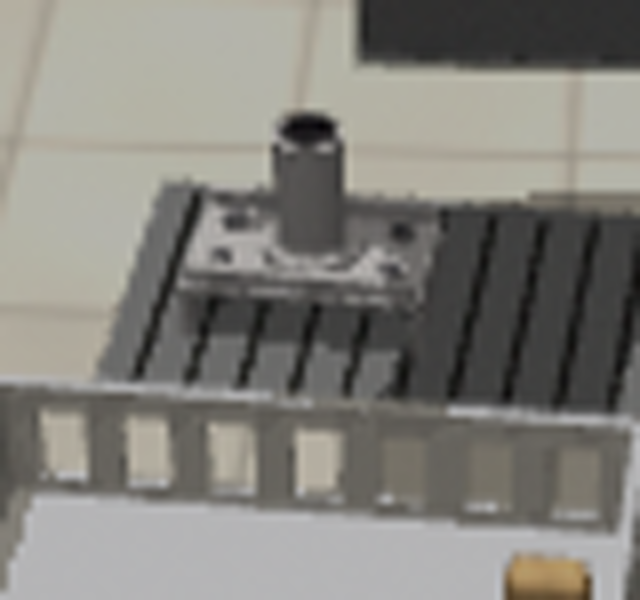

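View pics/q1.png

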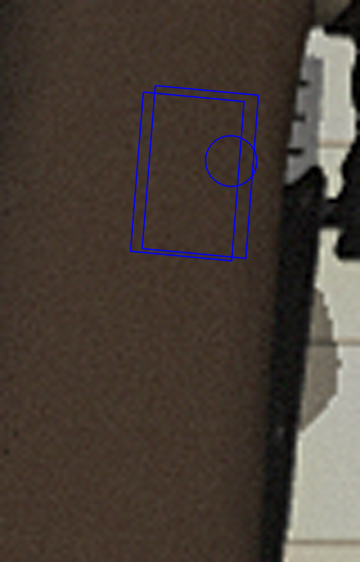

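Emit:
jog_arm(grip=[0.085,0.085,0.085,0.085,0.085,0.085,0.085,0.085,0.085,0.085], dp=[[0.0285,0,-0.4346],[0.0285,0,-0.4346],[0.0285,0,-0.4346],[0.0285,0,-0.4346],[0.0285,0,-0.4346],[0.0285,0,-0.4346],[0.0285,0,-0.4346],[0.0285,0,-0.4346],[0.0285,0,-0.4346],[0.0285,0,-0.4346]], rotation=[[0,-0.026,0],[0,-0.026,0],[0,-0.026,0],[0,-0.026,0],[0,-0.026,0],[0,-0.026,0],[0,-0.026,0],[0,-0.026,0],[0,-0.026,0],[0,-0.026,0]])

```text
time_s: 11.32
ee_pos: [612.1, 84.8, 230.2]
tcp_rot: [-0.068, -2.188, 2.189]
force: [0.4, 0.2, -0.3]
gripper_width: 0.994
```

Emit:
jog_arm(grip=[0.085,0.085,0.085,0.085,0.085,0.085,0.085], dp=[[0,0.03,0],[0,0.06,0],[0,0.085,0],[0,0.1,0],[0,0.109,0],[0,0.109,0],[0,0.109,0]], rotation=[[0,0,0],[0,0,0],[0,0,0],[0,0,0],[0,0,0],[0,0,0],[0,0,0]])

```text
time_s: 12.2
ee_pos: [613.0, 86.1, 122.9]
tcp_rot: [-0.069, -2.191, 2.19]
force: [0.3, 0.1, -0.2]
gripper_width: 0.996
```

```bash
python3 - <<'E'
from h import *
c=ctrl.camera("side")
cv2.imwrite("pics/r1.png",cv2.resize(c["pixels"][150:260,205:305],None,fx=5.4,fy=5.4,interpolation=2))
E
python3 mv.py 612.5,86,122,3.0796
```

```text
dp [0.0, 0.109, 0.0] rot [0, -0.0, 0] dist 109.0 rows 2
t 12.25 [613.   86.2 123. ] 3.0797 [-0.1 -0.5  0.1] 0.9967290915233736
```

View pics/r1.png

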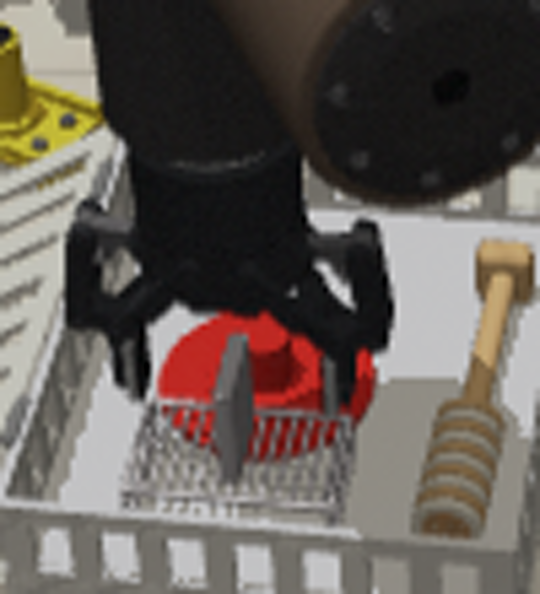

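Emit:
jog_arm(grip=[0,0,0,0,0,0,0,0,0,0], dp=[[0,0,0],[0,0,0],[0,0,0],[0,0,0],[0,0,0],[0,0,0],[0,0,0],[0,0,0],[0,0,0],[0,0,0]], rotation=[[0,0,0],[0,0,0],[0,0,0],[0,0,0],[0,0,0],[0,0,0],[0,0,0],[0,0,0],[0,0,0],[0,0,0]])

```text
time_s: 13.5
ee_pos: [612.7, 86.1, 122.2]
tcp_rot: [-0.068, -2.19, 2.19]
force: [1.2, -0.1, 2.1]
gripper_width: 0.107
```

```bash
python3 - <<'E'
from ov import *
c=ctrl.camera("side");draw(c,[("rack",(612.5,86,-.062),(0,255,0))],(215,295,165,255),6.5,"pics/r2.png")
print(ctrl.observe()["wrist_torque"])
E
python3 mv.py 612.5,86,222,3.0796
```

```text
[ 0.11588454 -0.46659319 -0.02386788]
dp [0.0, -0.1, 0.0] rot [0, -0.0, 0] dist 100.0 rows 2
t 13.55 [612.7  86.2 122.2] 3.0797 [ 0.5 -0.5  3.6] 0.10911032882473391
```

View pics/r2.png

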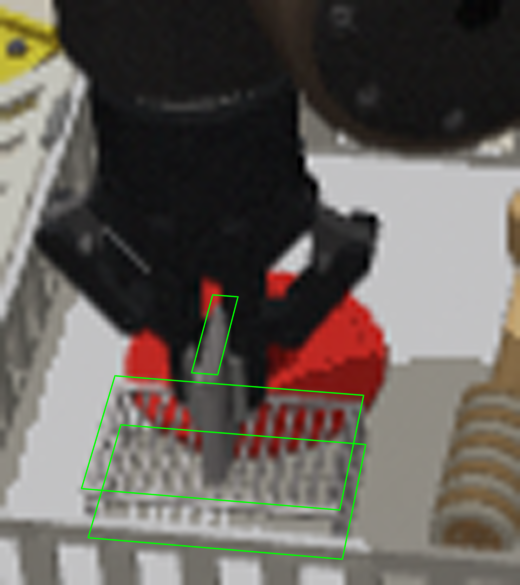

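Emit:
jog_arm(grip=[0,0,0,0,0,0], dp=[[0,-0.01,0],[0,-0.03,0],[0,-0.06,0],[0,-0.09,0],[0,-0.1,0],[0,-0.1,0]], rotation=[[0,0,0],[0,0,0],[0,0,0],[0,0,0],[0,0,0],[0,0,0]])

```text
time_s: 14.3
ee_pos: [612.1, 86.1, 221.9]
tcp_rot: [-0.068, -2.19, 2.189]
force: [0.2, -0.5, -2.3]
gripper_width: 0.108
```

```bash
python3 mv.py 467.3,-337.4,222,3.0536
```

```text
dp [0.1187, 0.0, 0.4316] rot [0, 0.026, 0] dist 448.0 rows 8
t 14.3 [612.1  86.1 221.9] 3.0794 [ 0.2 -0.5 -2.3] 0.10800181043855976
```

Emit:
jog_arm(grip=[0,0,0,0,0,0,0,0,0,0,0,0], dp=[[0.006,0,0.022],[0.017,0,0.062],[0.03,0,0.109],[0.044,0,0.16],[0.058,0,0.211],[0.072,0,0.262],[0.086,0,0.313],[0.1,0,0.364],[0.112,0,0.407],[0.1187,0,0.4316],[0.1187,0,0.4316],[0.1187,0,0.4316]], rotation=[[0,0,0],[0,0,0],[0,0,0],[0,0,0],[0,0,0],[0,0.01,0],[0,0.02,0],[0,0.026,0],[0,0.026,0],[0,0.026,0],[0,0.026,0],[0,0.026,0]])

```text
time_s: 15.8
ee_pos: [466.4, -337.2, 221.0]
tcp_rot: [-0.095, -2.176, 2.174]
force: [0.3, -0.6, -1.9]
gripper_width: 0.108
```

Emit:
jog_arm(grip=[0,0,0,0,0,0,0,0,0], dp=[[0,0.03,0],[0,0.07,0],[0,0.11,0],[0,0.14,0],[0,0.158,0],[0,0.165,0],[0,0.1675,0],[0,0.169,0],[0,0.169,0]], rotation=[[0,0,0],[0,0,0],[0,0,0],[0,0,0],[0,0,0],[0,0,0],[0,0,0],[0,0,0],[0,0,0]])

```text
time_s: 16.92
ee_pos: [467.6, -337.4, 53.6]
tcp_rot: [-0.097, -2.177, 2.177]
force: [0.2, -0.8, -2.4]
gripper_width: 0.107
```

Not yet in contact (commanded 53). Lower slightly.

Emit:
jog_arm(grip=[0,0,0], dp=[[0,0.0005,0],[0,0.001,0],[0,0.001,0]], rotation=[[0,0,0],[0,0,0],[0,0,0]])

```text
time_s: 17.3
ee_pos: [467.7, -337.6, 53.2]
tcp_rot: [-0.097, -2.176, 2.178]
force: [-1.9, 2.6, 6.6]
gripper_width: 0.109
```

Contact at commanded z = 52. Release and rise.

Emit:
jog_arm(grip=[0.03,0.05,0.085,0.085,0.085,0.085,0.085,0.085,0.085,0.085], dp=[[0,0,0],[0,0,0],[0,0,0],[0,0,0],[0,0,0],[0,-0.02,0],[0,-0.06,0],[0,-0.11,0],[0,-0.16,0],[0,-0.169,0]], rotation=[[0,0,0],[0,0,0],[0,0,0],[0,0,0],[0,0,0],[0,0,0],[0,0,0],[0,0,0],[0,0,0],[0,0,0]])

```text
time_s: 18.55
ee_pos: [468.9, -338.2, 225.2]
tcp_rot: [-0.102, -2.177, 2.182]
force: [1.4, 0.8, -0.9]
gripper_width: 0.993
```

```bash
python3 -c "
import json;json.dump([467.3,-337.4,221,3.0536],open('cmd.json','w'))"
python3 - <<'E'
from ov import *
t=ctrl.camera("top");c=ctrl.camera("side")
P2=dict(top=t,side=c)
for n in P2: P2[n]={k:v for k,v in P2[n].items()}
pickle.dump(P2,open("mid.pkl","wb"))
ps=[("clamp",(602.7,-349.4,-.088,6),(255,0,0)),("rack",(467.3,-337.4,-.088,6),(0,255,0))]
draw(c,ps,(225,350,130,200),6,"pics/s1.png")
draw(c,[("cover",(608.5,12.5,0),(255,255,0))],(215,295,165,255),6.5,"pics/s2.png")
draw(t,[("cover",(608.5,12.5,0),(255,255,0))],(230,335,155,220),7,"pics/s3.png")
for n,c in(("top",t),("side",c)):
    p=c["pixels"].astype(int);m=((p[...,2]>90)&(p[...,1]<60)&(p[...,0]<60)).astype(np.uint8)
    cn=max(cv2.findContours(m,0,1)[0],key=cv2.contourArea); print(n,cv2.boundingRect(cn),cv2.fitEllipse(cn))
    for r in ctrl.tip_of(c,"cover_c"):print(r)
E
```

```text
top (259, 168, 40, 40) ((278.6977233886719, 187.0417938232422), (38.76895523071289, 39.33285903930664), 95.35338592529297)
{'position': [610.5, 14.2, 94.6], 'score': 0.75}
side (235, 207, 39, 28) ((253.89407348632812, 220.493896484375), (26.86105728149414, 38.786067962646484), 85.20962524414062)
{'position': [610.0, 16.1, 93.2], 'score': 0.67}
```

View pics/s1.png

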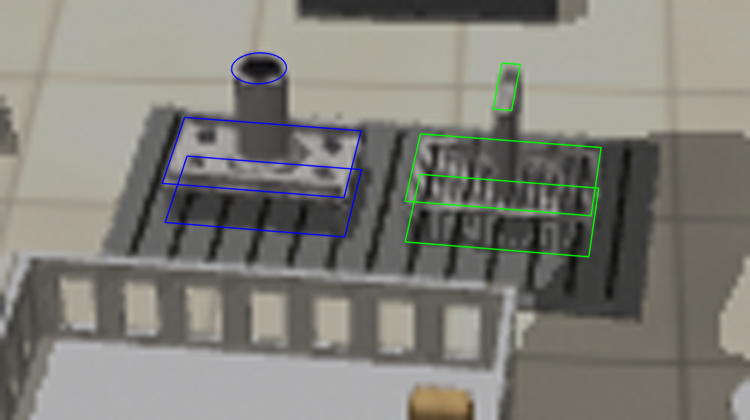

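View pics/s2.png

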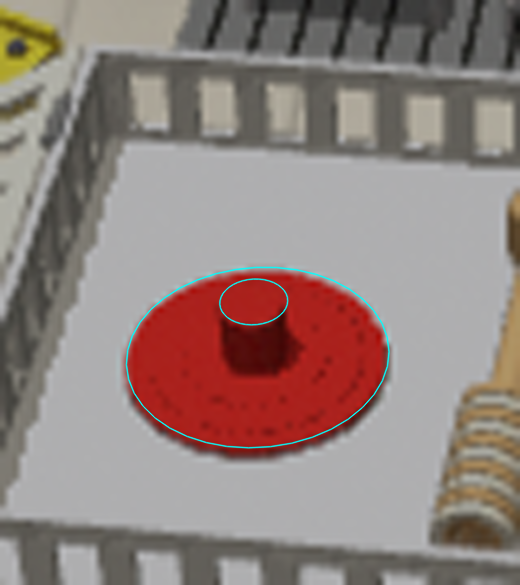

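View pics/s3.png

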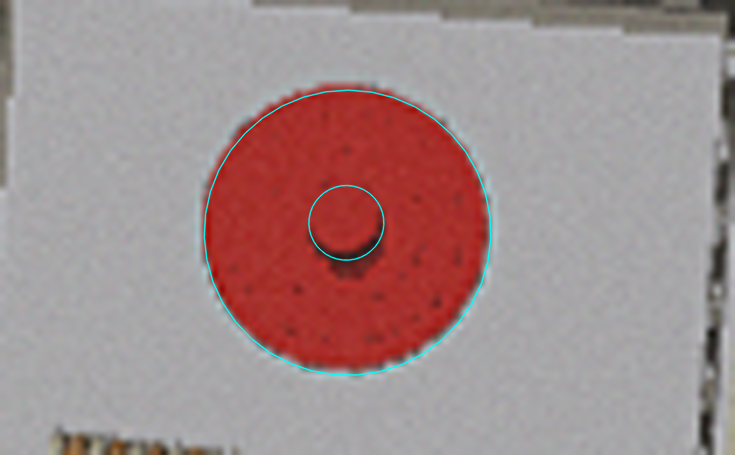

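```bash
python3 mv.py 609.3,12.8,221,3.0796
```

```text
dp [-0.1107, 0.0, -0.3613] rot [0, -0.026, 0] dist 378.0 rows 7
t 18.75 [ 466.6 -337.   219.8] 3.0534 [-0.1 -0.  -1. ] 0.9926986599094682
```

Emit:
jog_arm(grip=[0.085,0.085,0.085,0.085,0.085,0.085,0.085,0.085,0.085,0.085], dp=[[-0.1107,0,-0.3613],[-0.1107,0,-0.3613],[-0.1107,0,-0.3613],[-0.1107,0,-0.3613],[-0.1107,0,-0.3613],[-0.1107,0,-0.3613],[-0.1107,0,-0.3613],[-0.1107,0,-0.3613],[-0.1107,0,-0.3613],[-0.1107,0,-0.3613]], rotation=[[0,-0.026,0],[0,-0.026,0],[0,-0.026,0],[0,-0.026,0],[0,-0.026,0],[0,-0.026,0],[0,-0.026,0],[0,-0.026,0],[0,-0.026,0],[0,-0.026,0]])

```text
time_s: 20.0
ee_pos: [608.9, 11.7, 221.0]
tcp_rot: [-0.069, -2.189, 2.189]
force: [0.4, -0.9, 0.1]
gripper_width: 1.001
```

Emit:
jog_arm(grip=[0.085,0.085,0.085,0.085,0.085,0.085,0.085,0.085], dp=[[0,0.03,0],[0,0.06,0],[0,0.09,0],[0,0.115,0],[0,0.13,0],[0,0.1375,0],[0,0.1375,0],[0,0.1375,0]], rotation=[[0,0,0],[0,0,0],[0,0,0],[0,0,0],[0,0,0],[0,0,0],[0,0,0],[0,0,0]])

```text
time_s: 21.0
ee_pos: [609.9, 12.9, 84.4]
tcp_rot: [-0.069, -2.191, 2.19]
force: [0.3, 1.0, 0.5]
gripper_width: 0.991
```

Emit:
jog_arm(grip=[0,0,0,0,0,0,0,0,0], dp=[[0,0,0],[0,0,0],[0,0,0],[0,0,0],[0,0,0],[0,0,0],[0,0,0],[0,0,0],[0,0,0]], rotation=[[0,0,0],[0,0,0],[0,0,0],[0,0,0],[0,0,0],[0,0,0],[0,0,0],[0,0,0],[0,0,0]])

```text
time_s: 22.12
ee_pos: [609.6, 12.9, 84.0]
tcp_rot: [-0.068, -2.19, 2.19]
force: [-1.7, 0.8, 5.8]
gripper_width: 0.306
```

```bash
python3 - <<'E'
from ov import *
c=ctrl.camera("side");draw(c,[("cover",(609.3,12.8,0),(255,255,0))],(215,295,165,255),6.5,"pics/t1.png")
E
```

View pics/t1.png

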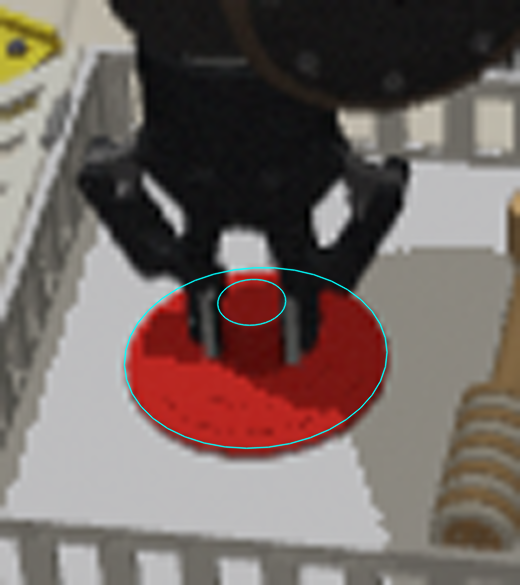

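Emit:
jog_arm(grip=[0,0,0,0,0,0], dp=[[0,-0.01,0],[0,-0.03,0],[0,-0.06,0],[0,-0.09,0],[0,-0.11,0],[0,-0.11,0]], rotation=[[0,0,0],[0,0,0],[0,0,0],[0,0,0],[0,0,0],[0,0,0]])

```text
time_s: 22.92
ee_pos: [610.0, 13.0, 195.3]
tcp_rot: [-0.071, -2.192, 2.19]
force: [0.0, 0.1, -1.4]
gripper_width: 0.307
```

```bash
python3 -c "
import json;json.dump([609.3,12.8,193.5,3.0796],open('cmd.json','w'))"
python3 mv.py 491.5,333,193.5,3.0796
```

```text
dp [0.1374, 0.0, -0.3123] rot [0, -0.0, 0] dist 341.0 rows 6
t 22.93 [610.   13.  195.3] 3.0796 [ 0.   0.1 -1.4] 0.3066495085327522
```

Emit:
jog_arm(grip=[0,0,0,0,0,0,0,0,0,0,0], dp=[[0.009,0,-0.02],[0.025,0,-0.057],[0.045,0,-0.103],[0.066,0,-0.15],[0.087,0,-0.197],[0.108,0,-0.244],[0.126,0,-0.286],[0.1374,0,-0.3123],[0.1374,0,-0.3123],[0.1374,0,-0.3123],[0.1374,0,-0.3123]], rotation=[[0,0,0],[0,0,0],[0,0,0],[0,0,0],[0,0,0],[0,0,0],[0,0,0],[0,0,0],[0,0,0],[0,0,0],[0,0,0]])

```text
time_s: 24.3
ee_pos: [491.6, 332.1, 193.2]
tcp_rot: [-0.068, -2.189, 2.19]
force: [0.4, 0.5, -0.3]
gripper_width: 0.308
```

Emit:
jog_arm(grip=[0,0,0,0,0,0,0,0], dp=[[0,0.03,0],[0,0.07,0],[0,0.11,0],[0,0.145,0],[0,0.165,0],[0,0.174,0],[0,0.174,0],[0,0.174,0]], rotation=[[0,0,0],[0,0,0],[0,0,0],[0,0,0],[0,0,0],[0,0,0],[0,0,0],[0,0,0]])

```text
time_s: 25.3
ee_pos: [492.1, 333.4, 20.6]
tcp_rot: [-0.069, -2.192, 2.189]
force: [-0.1, -1.2, -0.8]
gripper_width: 0.31
```

```bash
python3 - <<'E'
from ov import *
mod["trap"]=rect(70,70,6)
for n,b,f in(("side",(245,340,290,380),6),("top",(135,205,195,265),8)):
    c=ctrl.camera(n);draw(c,[("cover",(491.5,333,0,11),(255,255,0)),("trap",(491.5,333,.04,0),(255,0,0))],b,f,f"pics/u_{n}.png")
s=ctrl.observe();print(s["ee_pos"],s["force"])
E
```

```text
[491.98453404 333.49509409  20.57266224] [ 0.19967868  0.23895611 -1.16291213]
```

View pics/u_side.png

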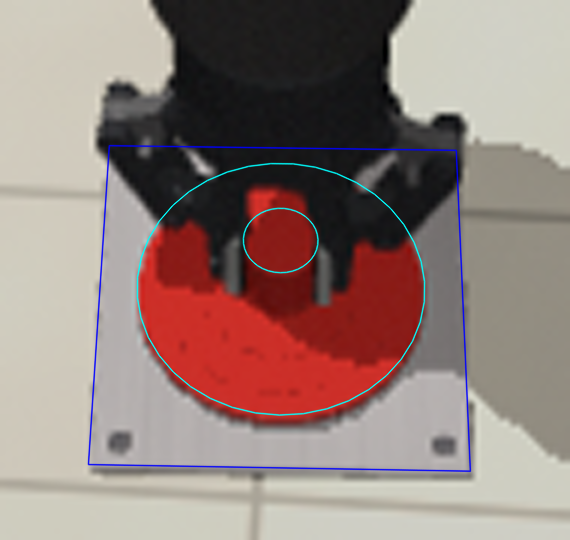

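View pics/u_top.png

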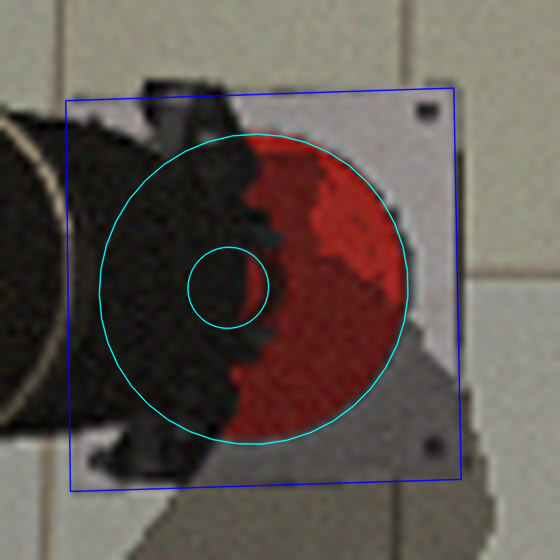

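Cover sits centred over the plate (side ellipse matches). Lower 5–6 mm to contact.

Emit:
jog_arm(grip=[0,0,0,0,0,0], dp=[[0,0.002,0],[0,0.004,0],[0,0.005,0],[0,0.0055,0],[0,0.0055,0],[0,0.0055,0]], rotation=[[0,0,0],[0,0,0],[0,0,0],[0,0,0],[0,0,0],[0,0,0]])

```text
time_s: 26.15
ee_pos: [491.4, 333.1, 15.0]
tcp_rot: [-0.068, -2.19, 2.19]
force: [-3.1, -1.9, 8.6]
gripper_width: 0.304
```

Contact; release and rise.

Emit:
jog_arm(grip=[0.03,0.05,0.085,0.085,0.085,0.085,0.085,0.085,0.085,0.085,0.085], dp=[[0,0,0],[0,0,0],[0,0,0],[0,0,0],[0,0,0],[0,-0.02,0],[0,-0.06,0],[0,-0.11,0],[0,-0.16,0],[0,-0.21,0],[0,-0.216,0]], rotation=[[0,0,0],[0,0,0],[0,0,0],[0,0,0],[0,0,0],[0,0,0],[0,0,0],[0,0,0],[0,0,0],[0,0,0],[0,0,0]])

```text
time_s: 27.52
ee_pos: [492.9, 334.3, 234.5]
tcp_rot: [-0.073, -2.199, 2.187]
force: [0.0, -0.2, -0.3]
gripper_width: 0.997
```

```bash
python3 -c "
import json;json.dump([491.5,333,230,3.0796],open('cmd.json','w'))"
python3 mv.py 467.3,-337.4,230,3.0536
python3 - <<'E'
from ov import *
mod["trap"]=rect(70,70,6)
for n,b,f in(("side",(245,340,290,380),6),):
    c=ctrl.camera(n);draw(c,[("cover",(491.5,333,0,6),(255,255,0)),("trap",(491.5,333,.04,0),(255,0,0))],b,f,f"pics/v_{n}.png")
E
```

```text
dp [-0.0174, 0.0, 0.6706] rot [0, 0.026, 0] dist 671.0 rows 11
t 27.52 [492.9 334.3 234.5] 3.08 [ 0.  -0.2 -0.3] 0.9969905723621387
```

View pics/v_side.png

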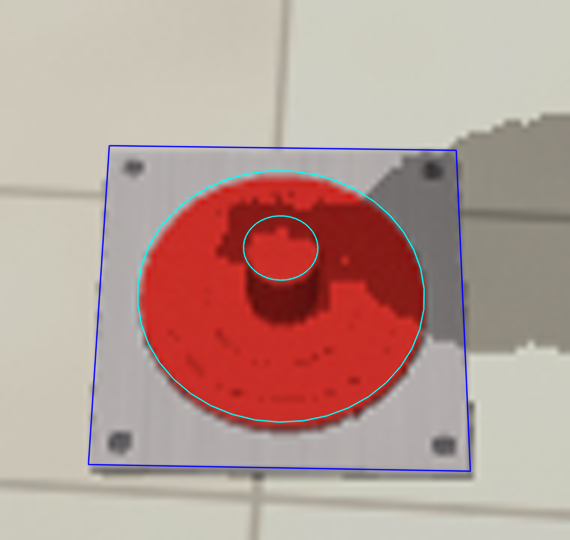

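Emit:
jog_arm(grip=[0.085,0.085,0.085,0.085,0.085,0.085,0.085,0.085,0.085,0.085,0.085,0.085], dp=[[-0.0174,0,0.6706],[-0.0174,0,0.6706],[-0.0174,0,0.6706],[-0.0174,0,0.6706],[-0.0174,0,0.6706],[-0.0174,0,0.6706],[-0.0174,0,0.6706],[-0.0174,0,0.6706],[-0.0174,0,0.6706],[-0.0174,0,0.6706],[-0.0174,0,0.6706],[-0.0174,0,0.6706]], rotation=[[0,0.026,0],[0,0.026,0],[0,0.026,0],[0,0.026,0],[0,0.026,0],[0,0.026,0],[0,0.026,0],[0,0.026,0],[0,0.026,0],[0,0.026,0],[0,0.026,0],[0,0.026,0]])

```text
time_s: 29.08
ee_pos: [465.9, -339.8, 227.6]
tcp_rot: [-0.096, -2.174, 2.171]
force: [0.0, 0.7, 0.1]
gripper_width: 0.993
```

Emit:
jog_arm(grip=[0.085,0.085,0.085], dp=[[0,0,0],[0,0,0],[0,0,0]], rotation=[[0,0,0],[0,0,0],[0,0,0]])

```text
time_s: 29.45
ee_pos: [467.6, -336.4, 230.2]
tcp_rot: [-0.095, -2.177, 2.177]
force: [1.3, 0.7, 0.0]
gripper_width: 0.997
```

Emit:
jog_arm(grip=[0.085,0.085,0.085,0.085,0.085,0.085,0.085,0.085,0.085], dp=[[0,0.03,0],[0,0.07,0],[0,0.11,0],[0,0.145,0],[0,0.168,0],[0,0.178,0],[0,0.178,0],[0,0.178,0],[0,0.178,0]], rotation=[[0,0,0],[0,0,0],[0,0,0],[0,0,0],[0,0,0],[0,0,0],[0,0,0],[0,0,0],[0,0,0]])

```text
time_s: 30.58
ee_pos: [468.0, -337.6, 53.1]
tcp_rot: [-0.098, -2.177, 2.178]
force: [-0.3, -0.5, -0.8]
gripper_width: 0.992
```

Emit:
jog_arm(grip=[0,0,0,0,0,0,0,0,0,0], dp=[[0,0,0],[0,0,0],[0,0,0],[0,0,0],[0,0,0],[0,0,0],[0,0,0],[0,0,0],[0,0,0],[0,0,0]], rotation=[[0,0,0],[0,0,0],[0,0,0],[0,0,0],[0,0,0],[0,0,0],[0,0,0],[0,0,0],[0,0,0],[0,0,0]])

```text
time_s: 31.82
ee_pos: [467.4, -337.4, 52.1]
tcp_rot: [-0.096, -2.176, 2.177]
force: [-0.2, 0.4, 1.7]
gripper_width: 0.112
```

Emit:
jog_arm(grip=[0,0,0,0,0,0,0,0], dp=[[0,-0.01,0],[0,-0.03,0],[0,-0.06,0],[0,-0.1,0],[0,-0.14,0],[0,-0.17,0],[0,-0.17,0],[0,-0.17,0]], rotation=[[0,0,0],[0,0,0],[0,0,0],[0,0,0],[0,0,0],[0,0,0],[0,0,0],[0,0,0]])

```text
time_s: 32.83
ee_pos: [466.6, -336.9, 221.3]
tcp_rot: [-0.095, -2.177, 2.175]
force: [-1.1, -0.5, -3.1]
gripper_width: 0.11
```

```bash
python3 -c "
import json;json.dump([467.3,-337.4,222,3.0536],open('cmd.json','w'))"
python3 mv.py 612.5,86,222,3.0796
```

```text
dp [-0.1074, 0.0, -0.4345] rot [0, -0.026, 0] dist 448.0 rows 8
t 32.83 [ 466.6 -336.9  221.3] 3.0532 [-1.1 -0.5 -3.1] 0.11017519747522758
```

Emit:
jog_arm(grip=[0,0,0,0,0,0,0,0,0,0,0,0], dp=[[-0.005,0,-0.022],[-0.015,0,-0.062],[-0.027,0,-0.109],[-0.04,0,-0.16],[-0.052,0,-0.211],[-0.065,0,-0.262],[-0.077,0,-0.313],[-0.09,0,-0.364],[-0.101,0,-0.407],[-0.1074,0,-0.4345],[-0.1074,0,-0.4345],[-0.1074,0,-0.4345]], rotation=[[0,0,0],[0,0,0],[0,0,0],[0,0,0],[0,0,0],[0,-0.01,0],[0,-0.02,0],[0,-0.026,0],[0,-0.026,0],[0,-0.026,0],[0,-0.026,0],[0,-0.026,0]])

```text
time_s: 34.33
ee_pos: [611.9, 85.4, 221.1]
tcp_rot: [-0.066, -2.188, 2.19]
force: [-0.1, 0.7, -1.7]
gripper_width: 0.11
```

Emit:
jog_arm(grip=[0,0,0,0,0,0,0,0,0], dp=[[0,0.02,0],[0,0.05,0],[0,0.08,0],[0,0.092,0],[0,0.096,0],[0,0.096,0],[0,0.096,0],[0,0.096,0],[0,0.096,0]], rotation=[[0,0,0],[0,0,0],[0,0,0],[0,0,0],[0,0,0],[0,0,0],[0,0,0],[0,0,0],[0,0,0]])

```text
time_s: 35.45
ee_pos: [612.6, 86.1, 126.4]
tcp_rot: [-0.068, -2.19, 2.19]
force: [0.9, 0.8, -2.0]
gripper_width: 0.105
```

```bash
python3 - <<'E'
from ov import *
c=ctrl.camera("side");draw(c,[("rack",(612.5,86,-.062,79),(0,255,0))],(215,295,165,255),6.5,"pics/w1.png")
s=ctrl.observe();print(s["ee_pos"],s["force"])
E
```

```text
[612.54586248  86.1061267  126.28384583] [ 0.55506699  0.81800561 -2.68026841]
```

View pics/w1.png

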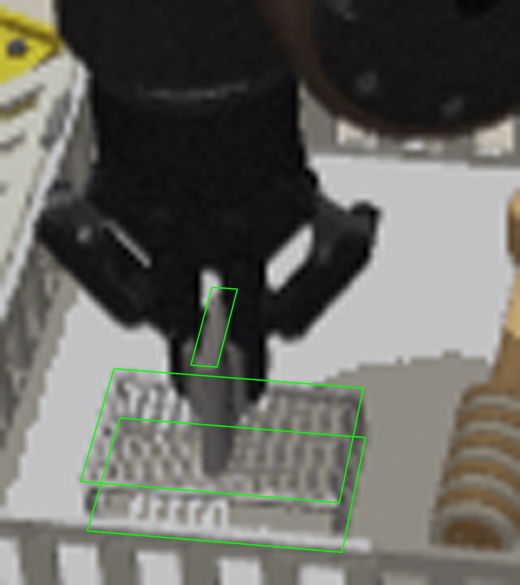

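Emit:
jog_arm(grip=[0,0,0,0,0], dp=[[0,0.002,0],[0,0.0035,0],[0,0.0045,0],[0,0.0045,0],[0,0.0045,0]], rotation=[[0,0,0],[0,0,0],[0,0,0],[0,0,0],[0,0,0]])

```text
time_s: 36.12
ee_pos: [612.5, 86.0, 121.5]
tcp_rot: [-0.068, -2.19, 2.19]
force: [-0.2, -1.0, -2.5]
gripper_width: 0.108
```

Emit:
jog_arm(grip=[0,0,0], dp=[[0,0.0004,0],[0,0.0008,0],[0,0.0008,0]], rotation=[[0,0,0],[0,0,0],[0,0,0]])

```text
time_s: 36.5
ee_pos: [612.6, 86.0, 121.1]
tcp_rot: [-0.068, -2.19, 2.19]
force: [-1.3, -0.3, 1.3]
gripper_width: 0.107
```

Light contact (command 120.7). Release, rise, then fetch the clamp head.

Emit:
jog_arm(grip=[0.02,0.04,0.085,0.085,0.085,0.085,0.085,0.085,0.085,0.085], dp=[[0,0,0],[0,0,0],[0,0,0],[0,0,0],[0,0,0],[0,-0.02,0],[0,-0.05,0],[0,-0.08,0],[0,-0.1093,0],[0,-0.1093,0]], rotation=[[0,0,0],[0,0,0],[0,0,0],[0,0,0],[0,0,0],[0,0,0],[0,0,0],[0,0,0],[0,0,0],[0,0,0]])

```text
time_s: 37.75
ee_pos: [613.8, 86.4, 232.9]
tcp_rot: [-0.073, -2.194, 2.19]
force: [-0.8, -0.6, -0.4]
gripper_width: 0.996
```

```bash
python3 -c "
import json;json.dump([612.5,86,230,3.0796],open('cmd.json','w'))"
python3 mv.py 602.7,-349.4,230,3.0536
```

```text
dp [-0.0172, 0.0, 0.4352] rot [0, 0.026, 0] dist 436.0 rows 7
t 37.75 [613.8  86.4 232.9] 3.0798 [-0.8 -0.6 -0.4] 0.9964902402672746
```

Emit:
jog_arm(grip=[0.085,0.085,0.085,0.085,0.085,0.085,0.085,0.085,0.085,0.085,0.085], dp=[[-0.0172,0,0.4352],[-0.0172,0,0.4352],[-0.0172,0,0.4352],[-0.0172,0,0.4352],[-0.0172,0,0.4352],[-0.0172,0,0.4352],[-0.0172,0,0.4352],[-0.0172,0,0.4352],[-0.0172,0,0.4352],[-0.0172,0,0.4352],[-0.0172,0,0.4352]], rotation=[[0,0.026,0],[0,0.026,0],[0,0.026,0],[0,0.026,0],[0,0.026,0],[0,0.026,0],[0,0.026,0],[0,0.026,0],[0,0.026,0],[0,0.026,0],[0,0.026,0]])

```text
time_s: 39.12
ee_pos: [603.1, -348.2, 230.3]
tcp_rot: [-0.094, -2.177, 2.178]
force: [-0.2, -1.0, -0.3]
gripper_width: 0.996
```

Emit:
jog_arm(grip=[0.085,0.085,0.085,0.085,0.085,0.085,0.085,0.085,0.085], dp=[[0,0.03,0],[0,0.07,0],[0,0.11,0],[0,0.145,0],[0,0.168,0],[0,0.1778,0],[0,0.1778,0],[0,0.1778,0],[0,0.1778,0]], rotation=[[0,0,0],[0,0,0],[0,0,0],[0,0,0],[0,0,0],[0,0,0],[0,0,0],[0,0,0],[0,0,0]])

```text
time_s: 40.25
ee_pos: [603.4, -349.6, 53.5]
tcp_rot: [-0.098, -2.177, 2.178]
force: [-0.2, 0.4, 0.0]
gripper_width: 0.996
```

Emit:
jog_arm(grip=[0,0,0,0,0,0,0,0,0,0], dp=[[0,0,0],[0,0,0],[0,0,0],[0,0,0],[0,0,0],[0,0,0],[0,0,0],[0,0,0],[0,0,0],[0,0,0]], rotation=[[0,0,0],[0,0,0],[0,0,0],[0,0,0],[0,0,0],[0,0,0],[0,0,0],[0,0,0],[0,0,0],[0,0,0]])

```text
time_s: 41.5
ee_pos: [602.8, -349.5, 52.5]
tcp_rot: [-0.096, -2.176, 2.177]
force: [0.3, -0.3, 5.1]
gripper_width: 0.337
```

Emit:
jog_arm(grip=[0,0,0,0,0,0,0,0], dp=[[0,-0.01,0],[0,-0.03,0],[0,-0.06,0],[0,-0.1,0],[0,-0.14,0],[0,-0.1698,0],[0,-0.1698,0],[0,-0.1698,0]], rotation=[[0,0,0],[0,0,0],[0,0,0],[0,0,0],[0,0,0],[0,0,0],[0,0,0],[0,0,0]])

```text
time_s: 42.5
ee_pos: [601.9, -348.8, 220.6]
tcp_rot: [-0.094, -2.177, 2.174]
force: [0.2, 0.7, -3.6]
gripper_width: 0.335
```

```bash
python3 -c "
import json;json.dump([602.7,-349.4,222,3.0536],open('cmd.json','w'))"
python3 mv.py 603,-62.5,222,3.0416
python3 - <<'E'
from ov import *
c=ctrl.camera("side");draw(c,[("rack",(612.5,86,-.062,75),(0,255,0))],(215,295,165,255),6.5,"pics/x1.png")
E
```

```text
dp [0.0249, 0.0, -0.2858] rot [0, 0.012, 0] dist 287.0 rows 5
t 42.5 [ 601.9 -348.8  220.6] 3.0533 [ 0.2  0.7 -3.6] 0.3351921980451635
```

View pics/x1.png

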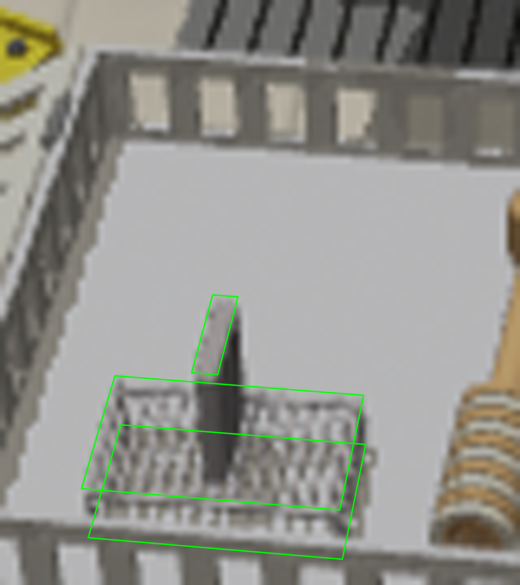

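Emit:
jog_arm(grip=[0,0,0,0,0,0,0,0,0,0,0], dp=[[0.0017,0,-0.02],[0.005,0,-0.057],[0.0087,0,-0.1],[0.0129,0,-0.148],[0.0171,0,-0.196],[0.0209,0,-0.24],[0.0235,0,-0.27],[0.0249,0,-0.2858],[0.0249,0,-0.2858],[0.0249,0,-0.2858],[0.0249,0,-0.2858]], rotation=[[0,0,0],[0,0,0],[0,0,0],[0,0,0],[0,0,0],[0,0,0],[0,0.012,0],[0,0.012,0],[0,0.012,0],[0,0.012,0],[0,0.012,0]])

```text
time_s: 43.92
ee_pos: [602.9, -63.4, 221.8]
tcp_rot: [-0.109, -2.169, 2.17]
force: [-0.2, -0.5, -1.4]
gripper_width: 0.335
```

Emit:
jog_arm(grip=[0,0,0,0,0,0,0,0,0,0], dp=[[0,0.02,0],[0,0.05,0],[0,0.08,0],[0,0.092,0],[0,0.097,0],[0,0.0995,0],[0,0.1,0],[0,0.1,0],[0,0.1,0],[0,0.1,0]], rotation=[[0,0,0],[0,0,0],[0,0,0],[0,0,0],[0,0,0],[0,0,0],[0,0,0],[0,0,0],[0,0,0],[0,0,0]])

```text
time_s: 45.18
ee_pos: [603.1, -62.5, 122.2]
tcp_rot: [-0.109, -2.17, 2.17]
force: [-0.1, -1.2, -2.0]
gripper_width: 0.336
```

Emit:
jog_arm(grip=[0,0,0,0], dp=[[0,0.0005,0],[0,0.001,0],[0,0.001,0],[0,0.001,0]], rotation=[[0,0,0],[0,0,0],[0,0,0],[0,0,0]])

```text
time_s: 45.68
ee_pos: [603.0, -62.5, 121.4]
tcp_rot: [-0.109, -2.17, 2.17]
force: [-4.2, 1.4, 4.8]
gripper_width: 0.336
```

Contact. Release and rise.

Emit:
jog_arm(grip=[0.03,0.05,0.085,0.085,0.085,0.085,0.085,0.085,0.085,0.085], dp=[[0,0,0],[0,0,0],[0,0,0],[0,0,0],[0,0,0],[0,-0.02,0],[0,-0.05,0],[0,-0.08,0],[0,-0.109,0],[0,-0.109,0]], rotation=[[0,0,0],[0,0,0],[0,0,0],[0,0,0],[0,0,0],[0,0,0],[0,0,0],[0,0,0],[0,0,0],[0,0,0]])

```text
time_s: 46.92
ee_pos: [604.3, -62.5, 232.8]
tcp_rot: [-0.114, -2.173, 2.172]
force: [-0.3, 0.5, -0.7]
gripper_width: 0.993
```

```bash
python3 -c "
import json;json.dump([603,-62.5,230,3.0416],open('cmd.json','w'))"
python3 mv.py 420,-450,260,3.0416
```

```text
dp [0.1434, -0.03, 0.4038] rot [0, -0.0, 0] dist 430.0 rows 7
t 46.92 [604.3 -62.5 232.8] 3.0418 [-0.3  0.5 -0.7] 0.992617069387124
```

Emit:
jog_arm(grip=[0.085,0.085,0.085,0.085,0.085,0.085,0.085,0.085,0.085,0.085], dp=[[0.1434,-0.03,0.4038],[0.1434,-0.03,0.4038],[0.1434,-0.03,0.4038],[0.1434,-0.03,0.4038],[0.1434,-0.03,0.4038],[0.1434,-0.03,0.4038],[0.1434,-0.03,0.4038],[0.1434,-0.03,0.4038],[0.1434,-0.03,0.4038],[0.1434,-0.03,0.4038]], rotation=[[0,0,0],[0,0,0],[0,0,0],[0,0,0],[0,0,0],[0,0,0],[0,0,0],[0,0,0],[0,0,0],[0,0,0]])

```text
time_s: 48.18
ee_pos: [420.4, -449.0, 259.7]
tcp_rot: [-0.107, -2.171, 2.17]
force: [-0.1, -0.3, 1.5]
gripper_width: 0.994
```

```bash
python3 - <<'E'
from ov import *
A={}
ps=[("rack",(612.5,86,-.062),(0,255,0)),("clamp",(603,-62.5,-.10),(255,0,0))]
for n,b in(("top",(230,335,155,220)),("side",(215,295,165,255))):
    c=ctrl.camera(n);A[n]=dict(c)
    x0,x1,y0,y1=b;f=6 if n=="side" else 5
    q=[cv2.resize(p["pixels"][y0:y1,x0:x1],None,fx=f,fy=f,interpolation=2) for p in(P[n],c)]
    cv2.imwrite(f"pics/y_{n}.png",(np.hstack if n=="side" else np.vstack)(q)[:600,:1000])
    # grayscale shift estimate
    g=[cv2.cvtColor(p["pixels"],cv2.COLOR_BGR2GRAY) for p in(P[n],c)]
    for nm,r in(("tabtop",(236,264,174,190) if n=="top" else (240,256,206,232)),("sock",(298,320,174,198) if n=="top" else (248,268,174,196)),("clampall",(288,326,164,212) if n=="top" else (236,282,174,212)),("rackall",(234,268,162,208) if n=="top" else (226,276,206,254)),("crate",(220,340,212,245) if n=="top" else (270,312,180,280))):
        a,b2=[h[r[2]:r[3],r[0]:r[1]].astype(np.float32) for h in g]
        w=np.eye(2,3,dtype=np.float32)
        try:
            cc,w=cv2.findTransformECC(a,b2,w,cv2.MOTION_EUCLIDEAN,(3,200,1e-6)); ctr=np.array([(r[1]-r[0])/2,(r[3]-r[2])/2]); print(n,nm,round(cc,3),"shift px",np.round(w[:,:2]@ctr+w[:,2]-ctr,2),"rot",round(float(np.arctan2(w[1,0],w[0,0])),3))
        except Exception as e: print(n,nm,"fail")
mod["trap"]=rect(70,70,6)
draw(A["top"],[("cover",(491.5,333,0,6),(255,255,0)),("trap",(491.5,333,.04,0),(255,0,0))],(135,205,195,265),7,"pics/y_trap.png")
cv2.imwrite("pics/y_full.png",A["top"]["pixels"])
pickle.dump(A,open("after.pkl","wb"))
E
```

```text
top tabtop 0.872 shift px [-0.59  0.64] rot 0.066
top sock 0.978 shift px [0.1 0.2] rot 0.009
top clampall 0.534 shift px [0.25 0.2 ] rot 0.003
top rackall 0.645 shift px [-3.08  0.17] rot 0.135
top crate 0.999 shift px [-0.01  0.01] rot 0.0
side tabtop fail
side sock 0.978 shift px [ 0.2  -0.02] rot -0.002
side clampall 0.765 shift px [ 0.18 -0.46] rot -0.001
side rackall fail
side crate 0.927 shift px [ 0.03 -0.01] rot 0.0
```

View pics/y_top.png

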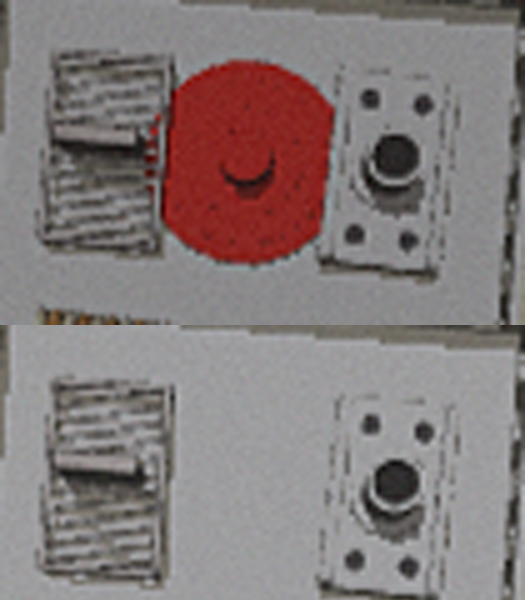

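View pics/y_side.png

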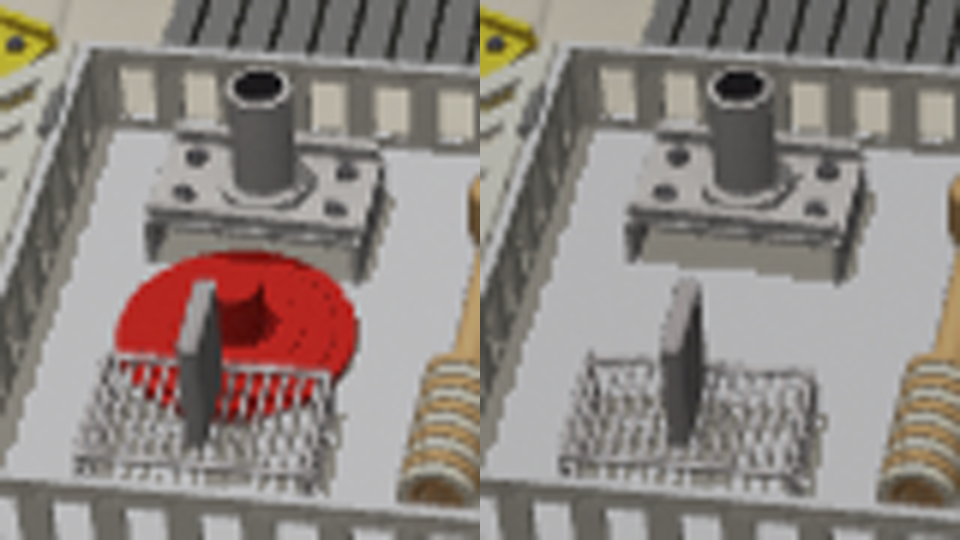

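View pics/y_trap.png

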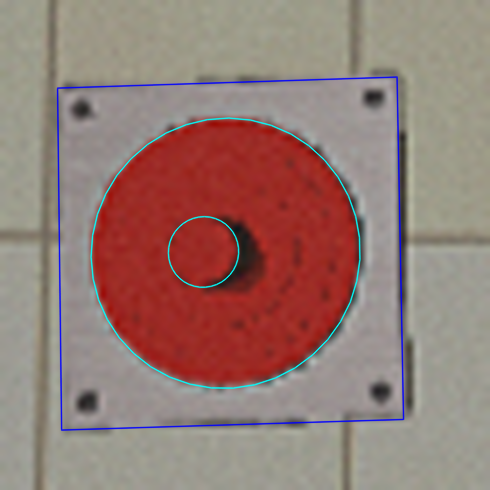

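View pics/y_full.png

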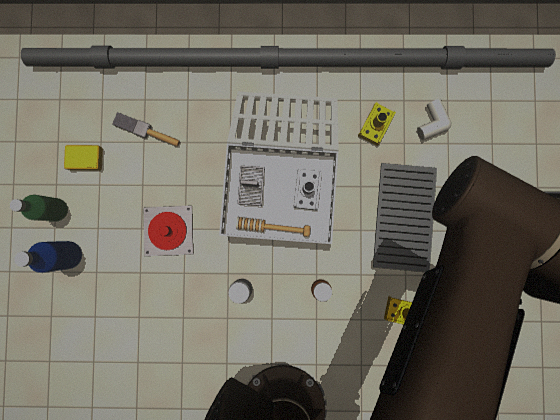

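```bash
python3 - <<'E'
from ov import *
A=pickle.load(open("after.pkl","rb"))
R={"top":{"rackL_back":(234,256,160,174),"rackL_front":(233,254,192,210),"tab":(236,262,174,187),"sock":(298,320,174,198),"clampF":(290,322,195,214),"brush":(236,262,212,240)},
"side":{"tabup":(241,252,208,220),"front":(222,274,236,252),"leftfront":(222,240,228,252),"rightfront":(258,276,232,252),"tablow":(240,253,225,245),"sock":(248,268,174,196)}}
for n in R:
    g=[cv2.cvtColor(p["pixels"],cv2.COLOR_BGR2GRAY).astype(np.float32) for p in(P[n],A[n])]
    for k,r in R[n].items():
        a=g[0][r[2]:r[3],r[0]:r[1]]
        # SSD search with subpixel resampling
        best=[]
        for dx in np.arange(-2.5,2.51,.1):
            for dy in np.arange(-2.5,2.51,.1):
                b=cv2.warpAffine(g[1],np.float32([[1,0,-r[0]-dx],[0,1,-r[2]-dy]]),(a.shape[1],a.shape[0]),flags=cv2.INTER_LINEAR)
                best.append((-np.corrcoef(a.ravel(),b.ravel())[0,1],dx,dy))
        best.sort(); print(n,k,[tuple(np.round(x,2)) for x in best[:1]])
    s=10
    x0,x1,y0,y1=(232,268,160,212) if n=="top" else (222,278,204,254)
    q=[cv2.resize(p["pixels"][y0:y1,x0:x1],None,fx=s if n=="top" else 7,fy=s if n=="top" else 7,interpolation=2) for p in(P[n],A[n])]
    for im in q:
        for i in range(0,im.shape[1],50):im[:, i]=(im[:,i]*.5+np.array([0,128,0])).astype(np.uint8)
        for i in range(0,im.shape[0],50):im[i]=(im[i]*.5+np.array([0,128,0])).astype(np.uint8)
    cv2.imwrite(f"pics/z_{n}.png",np.hstack(q))
E
```

```text
top rackL_back [(np.float64(-0.74), np.float64(0.3), np.float64(1.5))]
top rackL_front [(np.float64(-0.67), np.float64(0.4), np.float64(1.6))]
top tab [(np.float64(-0.78), np.float64(-0.2), np.float64(0.7))]
top sock [(np.float64(-0.97), np.float64(0.1), np.float64(0.2))]
top clampF [(np.float64(-0.77), np.float64(0.1), np.float64(0.2))]
top brush [(np.float64(-0.99), np.float64(0.0), np.float64(0.0))]
side tabup [(np.float64(-0.2), np.float64(-2.5), np.float64(0.7))]
side front [(np.float64(-0.88), np.float64(0.6), np.float64(-0.1))]
side leftfront [(np.float64(-0.87), np.float64(0.4), np.float64(0.1))]
side rightfront [(np.float64(-0.79), np.float64(0.7), np.float64(-0.2))]
side tablow [(np.float64(-0.71), np.float64(0.6), np.float64(-0.2))]
side sock [(np.float64(-0.99), np.float64(0.1), np.float64(0.0))]
```

View pics/z_top.png

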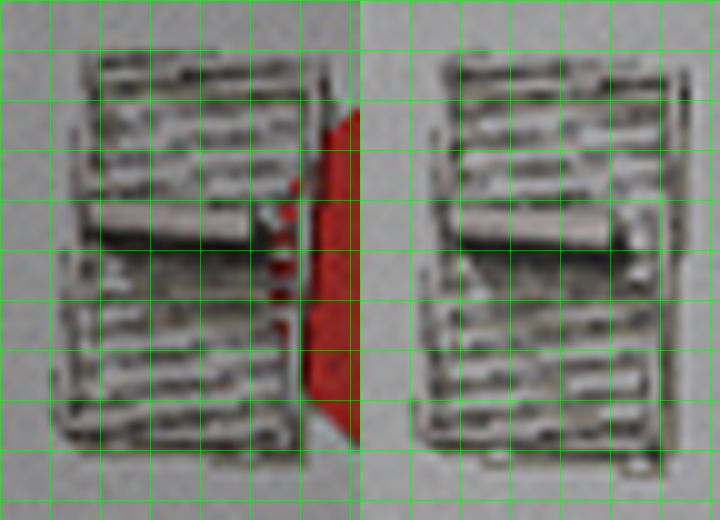

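View pics/z_side.png

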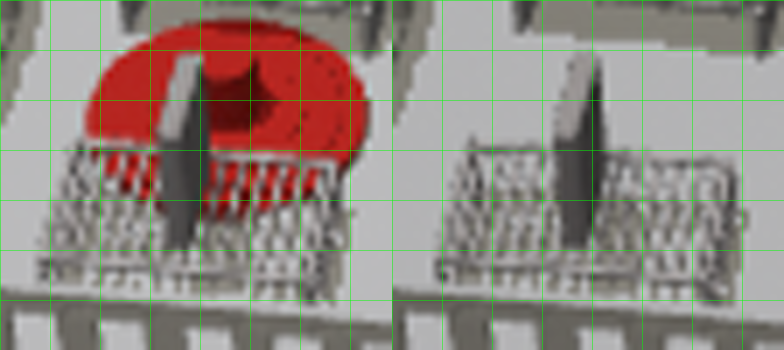

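```bash
python3 -c "
from workcell import ctrl
print(ctrl.hand_in()); print(ctrl.observe()['time_s'])"
```

```text
the job is handed in; nothing more can be done
None
the job is handed in; nothing more can be done
```

The job is done in the order you asked and was handed in at about 48 s of the 126 s allowed. I moved the clamp head and then the rack to the grey tray, laid the red cover on the floor trap, then put back the rack and after it the clamp head. Everything was lowered until the wrist force showed contact before I let go.

Last checks, from before-and-after pictures in both cameras:
- **Cover:** flat on the trap plate and centred within about 1 mm, with the whole grating hidden.
- **Clamp head:** upright and within about 0.5 mm of where it stood, with no measurable turn.
- **Rack:** upright, but about 1.5 mm nearer the robot than where it stood. The turn looks unchanged, but I could only judge it to about 0.02 rad. Two automatic alignments for the rack failed, so I measured it from smaller image patches. These agreed on the tab and the side view, but some top-view wire-deck patches matched poorly and read up to about 4 mm. I left it there rather than gripping it again.
- **Brush and robot:** the brush did not move, and the arm stood clear of everything, with the gripper open, at hand-in.

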